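# Set the sifter cap and tip the balls out of the drum

### The job

The small tipping drum on the bench holds two white ceramic balls under a turning cap with three holes. With the drum upright, turn the cap by its bar knob until the one hole that is big enough for the balls lies over the drum's pouring lip, then swing the crank over so that the drum tips and both balls roll out into the tray in front of it. Let go of everything at the end.

Things in the scene. Friction and masses are not known exactly. Their poses are not given: they have to be found in the camera images.
- dispenser: Bolted-down unit: grey base plate on four feet, two posts carrying the clear tipping drum, tray in front. Origin on the bench under the drum's middle; x points the way it pours, to the tray; y left, z up. The drum's hinge axis runs along y, 132 mm above the origin. The pouring lip is a dark steel tab 34 mm wide on the drum's top edge, tray side.
- tray (a point): Centre of the inner floor of the open dark steel catch tray (150 x 96 mm outside, walls 4 mm thick, rim 30 mm above the floor), fixed to the unit 70 mm ahead of the dispenser's origin and 26 mm above the bench. Same axes as the dispenser.
- cap_knob (a point): Centre of the black bar knob (32 x 13 mm, top 14 mm above this point) on the grey cap, a 104 mm disc on the drum, its top 24 mm below this point. x along the bar to the large hole, z the turning axis. Three holes, 33 mm from the axis: 32 mm ahead of the bar, 12 mm at 75 deg clockwise, 8 mm at 75 deg counter-clockwise from above. Drum upright: 60 mm above the hinge axis, 192 above the bench.
- cap (a joint): Turn of the cap on the drum, rad, counter-clockwise positive from above, range -1.6 to 1.6. At 0 the 32 mm hole lies over the pouring lip. Starts between 0.8 and 1.4. It turns stiffly (0.06 N m) and stays where it is left.
- drum (a joint): Tilt of the drum, rad: 0 upright (a stop; the start), positive tipping to the tray, stop at 2.1 (cap facing forward and 30 degrees down). Friction (0.3 N m) holds it where it is left. With the large hole at the lip the balls roll out beyond about 1.7.
- crank_grip (a point): Centre of the crank's black round sleeve (16 mm diameter, 54 mm long, free to turn on its pin), level, along the dispenser's y, 108 mm right of the drum's middle, 90 mm from the hinge axis. Drum upright: 45 mm behind and 78 mm above the axis; it goes up, over and forward with the tilt, level ahead at 2.1. The 7 mm crank arm is at its drum end. Own y along the sleeve; x, z spin with it.
- ball_1_center (a point): Centre of a white ceramic ball, 16 mm diameter, 12 g, loose inside the drum at the start.
- ball_2_center (a point): Centre of the other white ceramic ball, the same.

How it is judged:
By the outcome, as a careful person would: the job done as asked, in the order asked, and still so for the second after the job is handed in, with the robot touching nothing.
It also fails if it takes over 48 s, if anything falls off the work surface, if the arm or the gripper's body presses on something with over 40 N, if the wrist force passes 120 N, or if a joint passes its speed limit or range.

### The arm

A 7-joint arm with a two-finger parallel gripper is mounted at the origin on the work surface; the furniture and walls round the work are solid. World frame = base frame: x ahead of the robot, y to its left, z up, the work surface at z = 0. Lengths are in m, angles in rad, forces in N, time in s.
With the tool pointing down it reaches from about 0.425 to 0.825 m from the base axis. Payload 3.6 kg.
Tool frame: the origin (TCP) lies between the finger pads; the fingertips stand 11 mm ahead of it and the grasp point (between the pads) lies 8 mm behind it; z points along the fingers, y is the direction in which the jaws open and shut (so a half turn about z gives the same grasp; the last joint's range is limited). The gripper opens to 85 mm and grips with 20 to 120 N. Pads are 22 mm wide; open, the fingers measure 114 mm over their backs; the gripper's body (76 mm by 85 mm) begins 54 mm behind the grasp point. The pads swing forward as they close: fully open they stand 13 mm farther back than shut.
Start: joints at [-1.147, 0.615, -0.013, 1.423, 0.008, 1.103, -0.04], TCP at [0.283, 0.585, 0.242] pointing down, gripper open.
Joint ranges: [-3.12, 3.12], [-0.3, 2.06], [-1.34, 1.32], [0.26, 2.42], [-1.36, 4.5], [0.01, 1.98], [-2.84, 2.84]. Speed limits (rad/s): [2.79, 2.79, 3.14, 3.14, 3.14, 3.14, 3.14].

### API

Orientations are given as a rotation vector (axis times angle).
In Python, from workcell import arm gives the robot as it stands.
- The arm moves only by the tool jog_arm, never from a script. Its arguments are lists of equal length, an entry for each row: "turn": the turn, a rotation vector about the tool's x, y, z in rad, a list of three; "dp": the shift along the tool's x, y, z in mm, a list of three; "fingers": the finger opening in mm, from 0 to 85.4. In form: {"turn": [[rx, ry, rz], ...], "dp": [[x, y, z], ...], "fingers": [fingers, ...]}. A call has 1 to 5 rows; each row is the pose to reach, as a shift and turn from the pose commanded when the call began, along the tool's axes at that moment; what a row does not reach only later rows make up. A row lasts 1/12 s, in which the tool goes at most 41.7 mm and 7.16 degrees, less where a joint would pass 70% of its speed; a pose out of reach is approached as far as the arm can. A call with a gripper value outside its range is refused whole. The fingers move at their own pace and stop on an object; "squeeze" is the grip in N (left out, the last holds). Time passes only in rows, so rows that repeat a pose let the fingers close. It gives the time, the measured TCP pose, the force and the opening at its end, in the units of the state.
- arm.observe(): the state, without advancing time (a new reading comes with each control period).
- arm.camera(name): name is "side" or "top"; returns the picture (400x640x3 uint8, red, green, blue); there is no depth.
- arm.calibration(name): a dict with "fx", "fy", "cx", "cy" (pixels), "D" ([k1, k2, p1, p2, k3] as OpenCV has them; the pictures are not rectified), "origin" and "orientation" of the camera in the world. Camera axes: x right, y down, z forward; pixel columns grow to the right and rows downward; lengths in m; the calibration is good to about 2 mm. A picture is of the moment at which its call begins. calibration takes no time and is no camera call.
- arm.sign_off(): hands the job in, once; it reports no verdict.
The state is a dict: "clock": time; "joints": joint angles; "qd": joint speeds; "joint_torque": joint torques, N m; "eef_pos": TCP position; "orientation": TCP orientation; "wrist_force": force on the tool from outside, world axes, zero at the start; "moment": the same for the moment, N m; "opening": finger opening in m.
Only numpy, scipy, OpenCV 4.12 (cv2) and the standard library are available. Lean on these libraries where they do the work, as an engineer would, in place of code of your own. Each camera call takes 0.05 s, during which the arm holds its last target.

## Working session

There is one attempt and no reset: what is moved stays moved. The work goes in short steps, Python scripts to look and compute and a tool call to move; the robot and the scene stay as the last step left them, time stands still between calls to the robot, and variables do not carry over. Pictures are saved under pics/ and viewed, and the job is handed in when it is done.

Besides the shell and the picture viewer there is one more tool, called after ">>>" as name(argument=value, ...), one argument or row to a line, values as JSON. jog_arm: Moves the arm, as the interface text tells. Its arguments: {"type":"object","properties":{"turn":{"type":"array","items":{"type":"array","items":{"type":"number"}}},"dp":{"type":"array","items":{"type":"array","items":{"type":"number"}}},"fingers":{"type":"array","items":{"type":"number"}},"squeeze":{"type":"number"}},"required":["turn","dp","fingers"]}

```bash
ls; mkdir -p pics
python3 - <<'E'
from workcell import arm
import cv2
for n in("side","top"):
    cv2.imwrite(f"pics/{n}0.png",arm.camera(n)[:,:,::-1]); print(arm.calibration(n))
print(arm.observe())
E
```

```text
pics
{'fx': 403.54874501689466, 'fy': 403.54874501689466, 'cx': 327.3037044796557, 'cy': 201.8442075886419, 'D': array([-0.03204966,  0.        ,  0.        ,  0.        ,  0.        ]), 'origin': array([ 0.30032945, -0.79718205,  0.44753919]), 'orientation': array([-1.90816828,  0.28258338, -0.21987773])}
{'fx': 421.5533856577206, 'fy': 421.5533856577206, 'cx': 315.7804641164265, 'cy': 205.78086885409652, 'D': array([-0.07416715,  0.        ,  0.        ,  0.        ,  0.        ]), 'origin': array([ 0.44341798, -0.02167843,  0.97148402]), 'orientation': array([-2.14724249,  2.16843875, -0.12128272])}
{'clock': 0.1, 'joints': array([-1.14753574,  0.61583056, -0.01262607,  1.42477399,  0.00808003,
        1.10343306, -0.04039656]), 'qd': array([-0.00077084, -0.00249285,  0.00104646, -0.00272467, -0.00098051,
        0.00084341, -0.00039351]), 'joint_torque': array([ 1.07039883e-03, -4.70380032e+01,  2.60252561e-01, -1.71570593e+01,
        1.01727719e-02,  5.86101436e-03,  3.46643994e-07]), 'eef_pos': array([0.28226939, 0.584749  , 0.24123701]), 'orientation': array([-0.7003209 , -3.06199891,  0.00367042]), 'wrist_force': array([-0.49447   ,  0.47189115,  0.32630974]), 'moment': array([ 0.01069084,  0.01397869, -0.02322161]), 'opening': 0.08565661701053688}
```

View pics/side0.png

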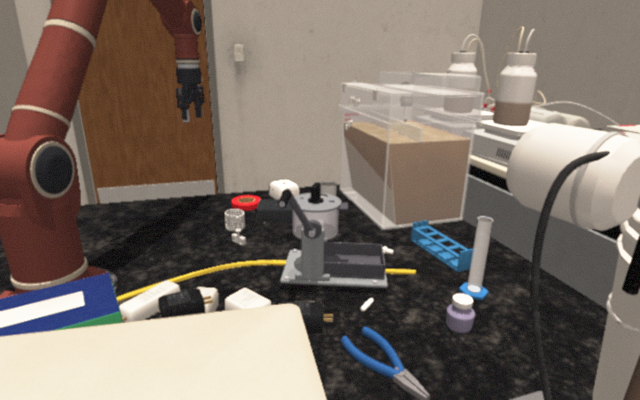

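View pics/top0.png

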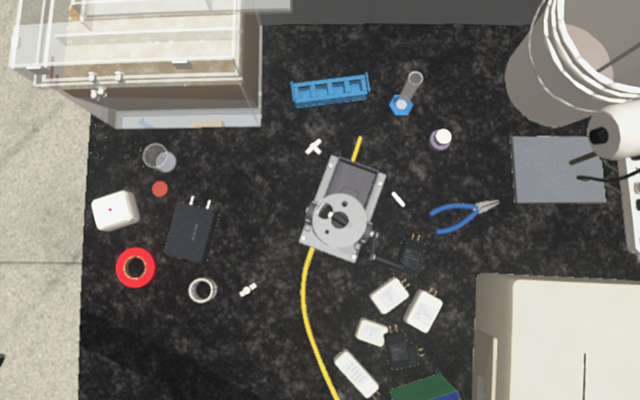

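Run:
```python
import cv2
a=cv2.imread("pics/side0.png")[170:295,220:400]; cv2.imwrite("pics/s0c.png",cv2.resize(a,None,fx=4.4,fy=4.4,interpolation=3))
a=cv2.imread("pics/top0.png")[145:275,290:430]; cv2.imwrite("pics/t0c.png",cv2.resize(a,None,fx=4.6,fy=4.6,interpolation=3))
```

```text
(no output)
```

View pics/s0c.png

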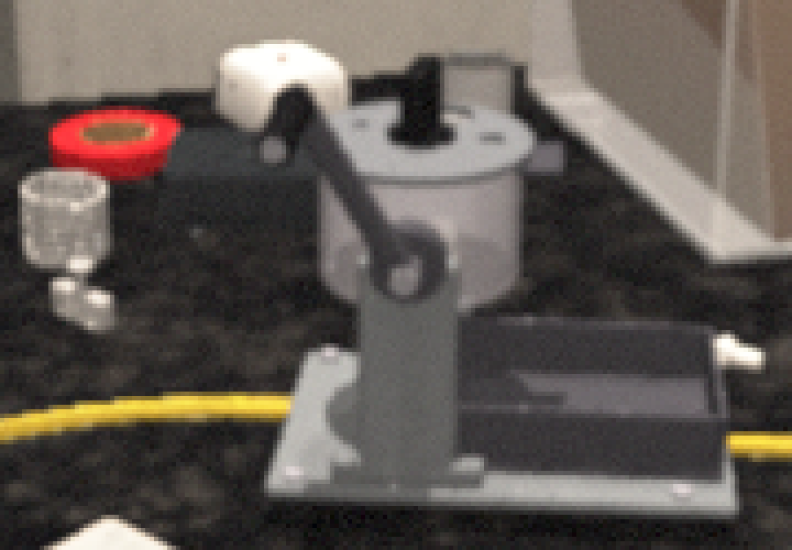

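View pics/t0c.png

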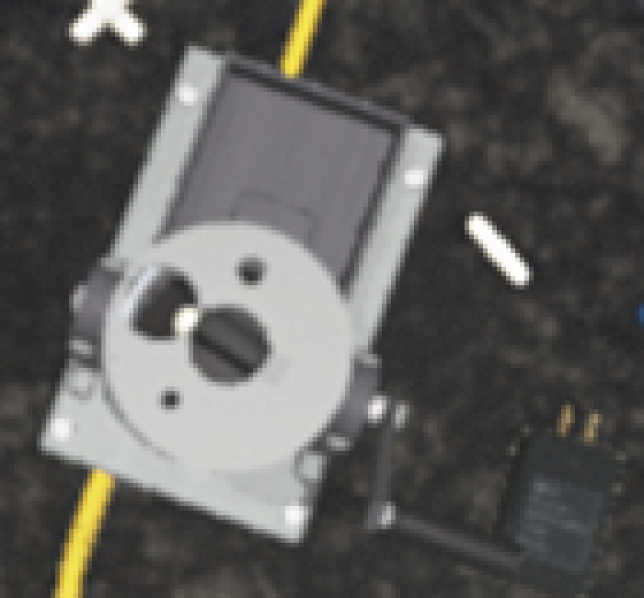

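```bash
cat > h.py <<'E'
import numpy as np,cv2
from scipy.spatial.transform import Rotation as R
from workcell import arm
def proj(n,P):
    c=arm.calibration(n); Rm=R.from_rotvec(c["orientation"]).as_matrix()
    K=np.array([[c["fx"],0,c["cx"]],[0,c["fy"],c["cy"]],[0,0,1.]])
    Pc=(np.atleast_2d(P)-c["origin"])@Rm
    return cv2.projectPoints(Pc.reshape(-1,1,3),np.zeros(3),np.zeros(3),K,np.array(c["D"]))[0].reshape(-1,2)
def loc(p,L):
    x,y,w=p[:3]; L=np.atleast_2d(L); c,s=np.cos(w),np.sin(w)
    return np.c_[x+c*L[:,0]-s*L[:,1],y+s*L[:,0]+c*L[:,1],L[:,2]]
E
cat > fit.py <<'E'
from h import *
from scipy.optimize import least_squares
T=lambda u,v:(u/4.6+290-.4,v/4.6+145-.4)
S=lambda u,v:(u/4.4+220-.4,v/4.4+170-.4)
h=lambda a:lambda q:(.033*np.cos(q+a),.033*np.sin(q+a),.168)
k=np.radians(75)
F=[("top",T(228,343),lambda q:(0,0,.168)),("top",T(165,302),h(0)),("top",T(251,270),h(-k)),("top",T(171,400),h(k)),
("top",T(222,58),lambda q:(.145,.048,.056)),("top",T(412,125),lambda q:(.145,-.048,.056)),
("top",T(525,560),lambda q:(-.045,-.135,.21)),
("side",S(428,140),lambda q:(0,0,.168)),("side",S(272,150),lambda q:(-.045,-.135,.21)),
("side",S(722,415),lambda q:(.145,-.048,.056)),("side",S(716,328),lambda q:(.145,.048,.056))]
def res(p):
    return np.concatenate([proj(n,loc(p,f(p[3])))[0]-u for n,u,f in F])
r=least_squares(res,[.45,-.05,-.3,1.1],loss="soft_l1")
print(r.x); print(r.fun.reshape(-1,2).round(1) if r.fun.size else 0)
print(loc(r.x,[[0,0,.192],[-.045,-.108,.21],[.045,-.108,.21]]))
E
python3 fit.py
```

```text
[ 0.5109787  -0.06233038 -0.35767345  1.3445328 ]
[[ 0.2  0.8]
 [-0.6  0.4]
 [ 0.4  0.4]
 [-0.2 -0. ]
 [ 0.5 -1.6]
 [ 0.1 -1.7]
 [-0.8  0.6]
 [-1.6 -0.3]
 [ 0.6  0.6]
 [ 2.   0.8]
 [-0.2 -0.7]]
[[ 0.5109787  -0.06233038  0.192     ]
 [ 0.43101622 -0.14774116  0.21      ]
 [ 0.51532047 -0.17924979  0.21      ]]
```

```bash
cat >> h.py <<'E'
def down(psi): # tool z down, tool y at azimuth psi
    y=np.array([np.cos(psi),np.sin(psi),0]); z=np.array([0,0,-1.]); return np.c_[np.cross(y,z),y,z]
def go(p,Rt):
    o=arm.observe(); R0=R.from_rotvec(o["orientation"]).as_matrix()
    d=R0.T@(np.array(p)-o["eef_pos"])*1000; t=R.from_matrix(R0.T@Rt).as_rotvec()
    print("t",o["clock"],"dp",d.round(1),"turn",t.round(3)," pos",o["eef_pos"].round(4),"F",o["wrist_force"].round(1),"M",o["moment"].round(2),"op",round(o["opening"],4),"j",o["joints"].round(2))
E
python3 -c "
from h import *
go([.511,-.0623,.30],down(-.584))"
```

```text
t 0.1 dp [-487.3 -483.4  -57.6] turn [-0.002  0.002  1.705]  pos [0.2823 0.5847 0.2412] F [-0.5  0.5  0.3] M [ 0.01  0.01 -0.02] op 0.0857 j [-1.15  0.62 -0.01  1.42  0.01  1.1  -0.04]
```

>>> jog_arm(
  turn=[
    [0, 0, 0.125],
    [0, 0, 0.25],
    [0, 0, 0.375],
    [0, 0, 0.5],
    [0, 0, 0.6],
  ],
  dp=[
    [-25, -25, -20],
    [-50, -50, -40],
    [-75, -75, -57],
    [-102, -101, -57],
    [-130, -129, -57],
  ],
  fingers=[85, 85, 80, 70, 60],
)

```text
clock: 0.52
eef_pos: [0.344, 0.4118, 0.3002]
orientation: [-1.581, -2.715, -0.004]
wrist_force: [1.7, -0.0, -0.4]
opening: 0.0606
```

```bash
python3 -c "
from h import *
go([.511,-.0623,.30],down(-.584))"
```

```text
t 0.5167 dp [-494.7  -88.8   -0.6] turn [ 1.0e-03 -2.0e-03  1.1e+00]  pos [0.344  0.4118 0.3002] F [ 1.7 -0.  -0.4] M [-0.02 -0.08  0.  ] op 0.0606 j [-1.03  0.38  0.16  1.67 -0.07  1.09 -0.33]
```

>>> jog_arm(
  turn=[
    [0, 0, 0.12],
    [0, 0, 0.24],
    [0, 0, 0.36],
    [0, 0, 0.48],
    [0, 0, 0.55],
  ],
  dp=[
    [-41, -7, 0],
    [-82, -15, 0],
    [-123, -22, 0],
    [-164, -30, 0],
    [-205, -37, 0],
  ],
  fingers=[50, 45, 45, 45, 45],
)

```text
clock: 0.93
eef_pos: [0.4133, 0.2144, 0.2992]
orientation: [-2.258, -2.183, 0.001]
wrist_force: [1.3, 0.1, -0.5]
opening: 0.0453
```

```bash
python3 -c "
from h import *
go([.511,-.0623,.30],down(-.584))"
```

```text
t 0.9333 dp [-273.3  107.    -0.9] turn [-0.001  0.     0.55 ]  pos [0.4133 0.2144 0.2992] F [ 1.3  0.1 -0.5] M [-0.   -0.05  0.02] op 0.0453 j [-0.8   0.28  0.36  1.85 -0.11  1.03 -0.43]
```

>>> jog_arm(
  turn=[
    [0, 0, 0.1],
    [0, 0, 0.2],
    [0, 0, 0.3],
    [0, 0, 0.4],
    [0, 0, 0.5],
  ],
  dp=[
    [-37, 14, 0],
    [-74, 29, 0],
    [-111, 43, 0],
    [-148, 58, 0],
    [-185, 72, 0],
  ],
  fingers=[45, 45, 45, 45, 45],
)

```text
clock: 1.35
eef_pos: [0.4802, 0.0277, 0.2992]
orientation: [-2.728, -1.557, 0.0]
wrist_force: [1.3, 0.4, -0.0]
opening: 0.0451
```

```bash
python3 -c "
from h import *
go([.511,-.0623,.26],down(-.584))"
```

```text
t 1.35 dp [-61.8  72.4  39.2] turn [-0.   -0.    0.05]  pos [0.4802 0.0277 0.2992] F [ 1.3  0.4 -0. ] M [-0.02 -0.07 -0.03] op 0.0451 j [-0.5   0.32  0.54  1.82 -0.19  1.05 -0.42]
```

>>> jog_arm(
  turn=[
    [0, 0, 0.02],
    [0, 0, 0.05],
    [0, 0, 0.05],
    [0, 0, 0.05],
    [0, 0, 0.05],
  ],
  dp=[
    [-25, 29, 0],
    [-50, 58, 10],
    [-62, 72, 30],
    [-62, 72, 39],
    [-62, 72, 39],
  ],
  fingers=[45, 45, 45, 45, 45],
)

```text
clock: 1.77
eef_pos: [0.5092, -0.0609, 0.2578]
orientation: [-2.762, -1.489, 0.008]
wrist_force: [0.7, 0.7, -0.8]
opening: 0.0451
```

```bash
python3 -c "
from h import *
go([.511,-.0623,.188],down(-.584))
for n,(a,b,c,d) in (('side',(170,295,220,400)),('top',(145,275,290,430))):
    im=arm.camera(n)[a:b,c:d,::-1]; cv2.imwrite('pics/%s1.png'%n,cv2.resize(im,None,fx=4.2,fy=4.2,interpolation=3))
"
```

```text
t 1.7667 dp [ 0.   2.7 69.8] turn [-0.005  0.003  0.002]  pos [ 0.5092 -0.0609  0.2578] F [ 0.7  0.7 -0.8] M [0.08 0.01 0.01] op 0.0451 j [-0.3   0.43  0.55  1.8  -0.26  0.99 -0.23]
```

View pics/side1.png

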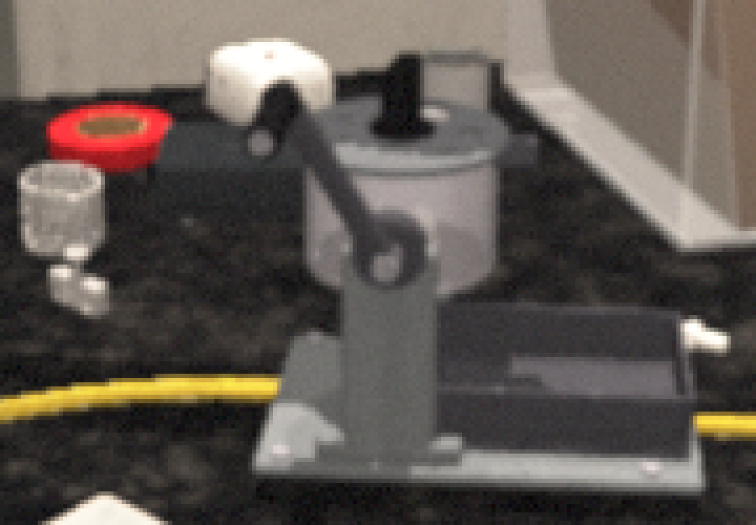

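View pics/top1.png

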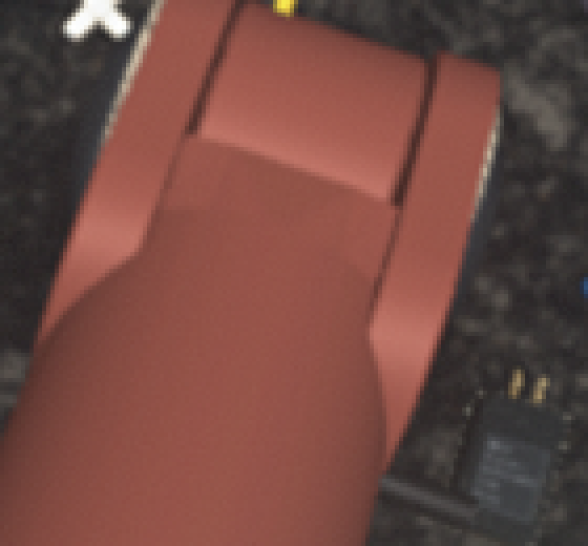

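```bash
python3 -c "
from h import *
im=arm.camera('side')[110:240,240:400,::-1]; cv2.imwrite('pics/side2.png',cv2.resize(im,None,fx=4.5,fy=4.5,interpolation=3))
for z in (.247,.206,.192,.168): print((proj('side',[[.511,-.0623,z]])-[240,110])*4.5)
"
```

```text
[[339.59172891 238.7811366 ]]
[[339.03574879 329.10803386]]
[[338.85222357 359.23615774]]
[[338.5448143  410.05834139]]
```

View pics/side2.png

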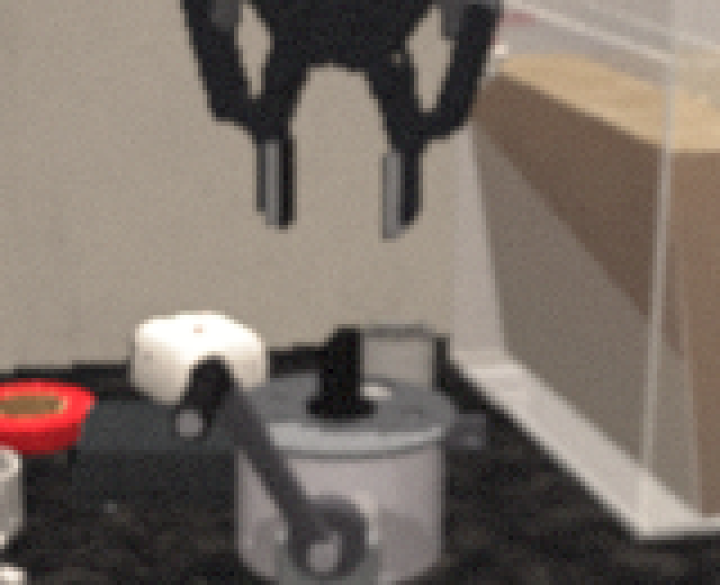

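>>> jog_arm(
  turn=[
    [0, 0, 0],
    [0, 0, 0],
    [0, 0, 0],
    [0, 0, 0],
    [0, 0, 0],
  ],
  dp=[
    [0, 1, 20],
    [0, 1, 40],
    [0, 1, 60],
    [0, 1, 69],
    [0, 1, 69],
  ],
  fingers=[45, 45, 45, 45, 45],
)

```text
clock: 2.33
eef_pos: [0.5109, -0.0592, 0.1902]
orientation: [-2.759, -1.497, 0.004]
wrist_force: [-0.4, 0.6, 0.1]
opening: 0.0454
```

```bash
python3 -c "
from h import *
go([.511,-.0623,.188],down(-.584))
im=arm.camera('side')[110:240,240:400,::-1]; cv2.imwrite('pics/side3.png',cv2.resize(im,None,fx=4.5,fy=4.5,interpolation=3))
"
```

```text
t 2.3333 dp [-2.6  1.8  2.2] turn [-0.003  0.001  0.008]  pos [ 0.5109 -0.0592  0.1902] F [-0.4  0.6  0.1] M [-0.02  0.03  0.01] op 0.0454 j [-0.26  0.51  0.5   1.89 -0.32  0.83 -0.17]
```

View pics/side3.png

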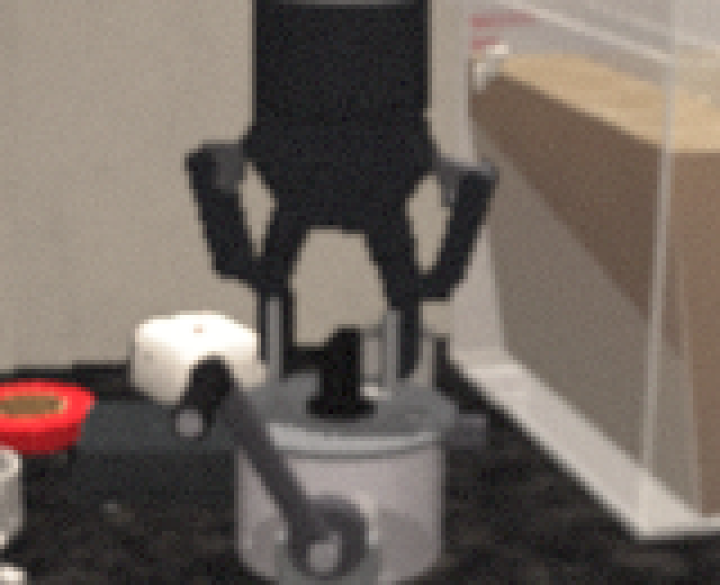

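>>> jog_arm(
  turn=[
    [0, 0, 0],
    [0, 0, 0],
    [0, 0, 0],
    [0, 0, 0],
    [0, 0, 0],
  ],
  dp=[
    [-2, 2, 1],
    [-2, 2, 1],
    [-2, 2, 1],
    [-2, 2, 1],
    [-2, 2, 1],
  ],
  fingers=[30, 15, 10, 10, 10],
  squeeze=30,
)

```text
clock: 2.8
eef_pos: [0.5116, -0.063, 0.1915]
orientation: [-2.761, -1.494, 0.0]
wrist_force: [-3.3, 1.8, 5.6]
opening: 0.012
```

>>> jog_arm(
  turn=[
    [0, 0, 0],
    [0, 0, 0],
    [0, 0, 0],
  ],
  dp=[
    [0, 0, 0],
    [0, 0, 0],
    [0, 0, 0],
  ],
  fingers=[8, 8, 8],
  squeeze=30,
)

```text
clock: 3.05
eef_pos: [0.5116, -0.063, 0.1915]
orientation: [-2.761, -1.494, 0.0]
wrist_force: [-2.3, 2.0, 5.7]
opening: 0.0125
```

```bash
python3 -c "
from h import *
go([.511,-.0623,.188],down(-.584))
"
```

```text
t 3.05 dp [ 0.3 -0.9  3.5] turn [-0.002 -0.001  0.005]  pos [ 0.5116 -0.063   0.1915] F [-2.3  2.   5.7] M [ 0.5   0.91 -0.07] op 0.0125 j [-0.26  0.51  0.5   1.88 -0.33  0.83 -0.16]
```

>>> jog_arm(
  turn=[
    [0, 0, 0],
    [0, 0, 0],
    [0, 0, 0.1],
    [0, 0, 0.2],
    [0, 0, 0.3],
  ],
  dp=[
    [0, 0, -3],
    [0, 0, -3],
    [0, 0, -3],
    [0, 0, -3],
    [0, 0, -3],
  ],
  fingers=[8, 8, 8, 8, 8],
  squeeze=35,
)

```text
clock: 3.47
eef_pos: [0.5104, -0.0623, 0.1918]
orientation: [-2.954, -1.058, 0.007]
wrist_force: [-1.5, 2.5, -10.9]
opening: 0.0119
```

```bash
python3 -c "
from h import *
go([.511,-.0623,.192],down(-.584-1.345))
"
```

```text
t 3.4667 dp [ 0.5  0.4 -0.2] turn [-0.003  0.006  1.046]  pos [ 0.5104 -0.0623  0.1918] F [ -1.5   2.5 -10.9] M [0.39 0.17 0.08] op 0.0119 j [-0.31  0.53  0.59  1.89 -0.38  0.85 -0.41]
```

>>> jog_arm(
  turn=[
    [0, 0, 0.1],
    [0, 0, 0.2],
    [0, 0, 0.3],
    [0, 0, 0.4],
    [0, 0, 0.5],
  ],
  dp=[
    [0, 0, 1],
    [0, 0, 1],
    [0, 0, 1],
    [0, 0, 1],
    [0, 0, 1],
  ],
  fingers=[8, 8, 8, 8, 8],
)

```text
clock: 3.88
eef_pos: [0.51, -0.0613, 0.1917]
orientation: [-3.122, -0.296, 0.01]
wrist_force: [-3.9, 4.5, -2.8]
opening: 0.0123
```

```bash
python3 -c "
from h import *
go([.511,-.0623,.192],down(-.584-1.345))
"
```

```text
t 3.8833 dp [ 0.8  1.2 -0.3] turn [-0.004  0.007  0.547]  pos [ 0.51   -0.0613  0.1917] F [-3.9  4.5 -2.8] M [0.75 0.95 0.07] op 0.0123 j [-0.4   0.56  0.74  1.89 -0.48  0.89 -0.8 ]
```

>>> jog_arm(
  turn=[
    [0, 0, 0.1],
    [0, 0, 0.2],
    [0, 0, 0.3],
    [0, 0, 0.4],
    [0, 0, 0.5],
  ],
  dp=[
    [0, 1, 0],
    [0, 1, 0],
    [0, 1, 0],
    [0, 1, 0],
    [0, 1, 0],
  ],
  fingers=[8, 8, 8, 8, 8],
)

```text
clock: 4.3
eef_pos: [0.5102, -0.0602, 0.1917]
orientation: [-3.097, 0.482, 0.013]
wrist_force: [-4.4, 6.8, -0.6]
opening: 0.0124
```

>>> jog_arm(
  turn=[
    [0, 0, 0.05],
    [0, 0, 0.05],
    [0, 0, 0.05],
  ],
  dp=[
    [0, 0, 0],
    [0, 0, 0],
    [0, 0, 0],
  ],
  fingers=[8, 8, 8],
)

```text
clock: 4.55
eef_pos: [0.5103, -0.06, 0.1917]
orientation: [-3.085, 0.553, 0.014]
wrist_force: [-4.9, 7.7, -0.1]
opening: 0.0119
```

```bash
python3 -c "
from h import *
go([.511,-.0623,.192],down(-.584-1.345))
im=arm.camera('side')[110:240,240:400,::-1]; cv2.imwrite('pics/side4.png',cv2.resize(im,None,fx=4.5,fy=4.5,interpolation=3))
"
```

```text
t 4.55 dp [ 1.4  1.9 -0.3] turn [-0.005  0.01   0.004]  pos [ 0.5103 -0.06    0.1917] F [-4.9  7.7 -0.1] M [ 1.32  1.16 -0.03] op 0.0119 j [-0.48  0.61  0.89  1.89 -0.6   0.94 -1.23]
```

View pics/side4.png

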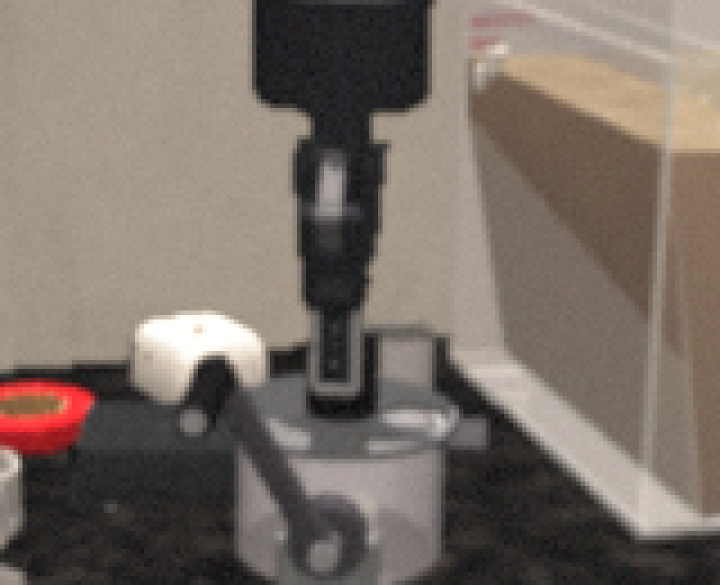

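>>> jog_arm(
  turn=[
    [0, 0, 0],
    [0, 0, 0],
    [0, 0, 0],
    [0, 0, 0],
    [0, 0, 0],
  ],
  dp=[
    [0, 0, 0],
    [0, 0, 0],
    [0, 0, 0],
    [0, 0, -20],
    [0, 0, -50],
  ],
  fingers=[20, 35, 45, 45, 45],
)

```text
clock: 5.02
eef_pos: [0.5116, -0.0647, 0.2414]
orientation: [3.09, -0.561, -0.007]
wrist_force: [0.8, -0.3, 0.5]
opening: 0.0451
```

```bash
python3 -c "
from h import *
p=[.511,-.0623,-.358]
go(loc(p,[-.045,-.111,.290])[0],down(-.358))
"
```

```text
t 5.0167 dp [-46.5 109.1 -48.2] turn [-0.002  0.005 -1.572]  pos [ 0.5116 -0.0647  0.2414] F [ 0.8 -0.3  0.5] M [ 0.05 -0.04  0.02] op 0.0451 j [-0.52  0.56  0.95  1.82 -0.52  1.04 -1.29]
```

>>> jog_arm(
  turn=[
    [0, 0, 0],
    [0, 0, -0.1],
    [0, 0, -0.22],
    [0, 0, -0.34],
    [0, 0, -0.46],
  ],
  dp=[
    [0, 0, -30],
    [-10, 25, -48],
    [-20, 55, -48],
    [-35, 85, -48],
    [-46, 109, -48],
  ],
  fingers=[45, 45, 45, 45, 45],
)

```text
clock: 5.43
eef_pos: [0.43, -0.1536, 0.2917]
orientation: [3.135, 0.165, 0.004]
wrist_force: [-1.0, -0.6, -0.4]
opening: 0.045
```

>>> jog_arm(
  turn=[
    [0, 0, -0.12],
    [0, 0, -0.24],
    [0, 0, -0.36],
    [0, 0, -0.48],
    [0, 0, -0.6],
  ],
  dp=[
    [0, 0, 0],
    [0, 0, 0],
    [0, 0, 0],
    [0, 0, 0],
    [0, 0, 0],
  ],
  fingers=[45, 45, 45, 45, 45],
)

```text
clock: 5.85
eef_pos: [0.4316, -0.1519, 0.2912]
orientation: [2.946, 1.085, 0.003]
wrist_force: [0.6, -0.7, 1.4]
opening: 0.0451
```

>>> jog_arm(
  turn=[
    [0, 0, -0.12],
    [0, 0, -0.24],
    [0, 0, -0.36],
    [0, 0, -0.48],
    [0, 0, -0.51],
  ],
  dp=[
    [0, 0, 0],
    [0, 0, 0],
    [0, 0, 0],
    [0, 0, 0],
    [0, 0, 0],
  ],
  fingers=[45, 45, 45, 45, 45],
)

```text
clock: 6.27
eef_pos: [0.4316, -0.152, 0.2912]
orientation: [2.578, 1.791, 0.002]
wrist_force: [-0.3, 0.7, -0.6]
opening: 0.0451
```

```bash
python3 -c "
from h import *
p=[.5105,-.061,-.358]
go(loc(p,[-.045,-.111,.290])[0],down(-.358))
im=arm.camera('side')[80:240,240:400,::-1]; cv2.imwrite('pics/side5.png',cv2.resize(im,None,fx=3.7,fy=3.7,interpolation=3))
im=arm.camera('top')[145:275,290:430,::-1]; cv2.imwrite('pics/top5.png',cv2.resize(im,None,fx=4.5,fy=4.5,interpolation=3))
"
```

```text
t 6.2667 dp [ 1.8 -3.   1.2] turn [0.003 0.    0.002]  pos [ 0.4316 -0.152   0.2912] F [-0.3  0.7 -0.6] M [0.01 0.   0.01] op 0.0451 j [-0.17  0.3   0.61  1.89 -0.2   1.01  0.17]
```

View pics/side5.png

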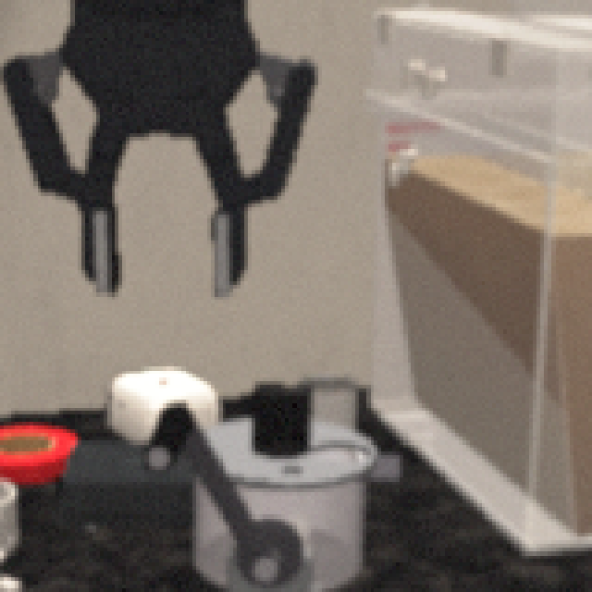

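View pics/top5.png

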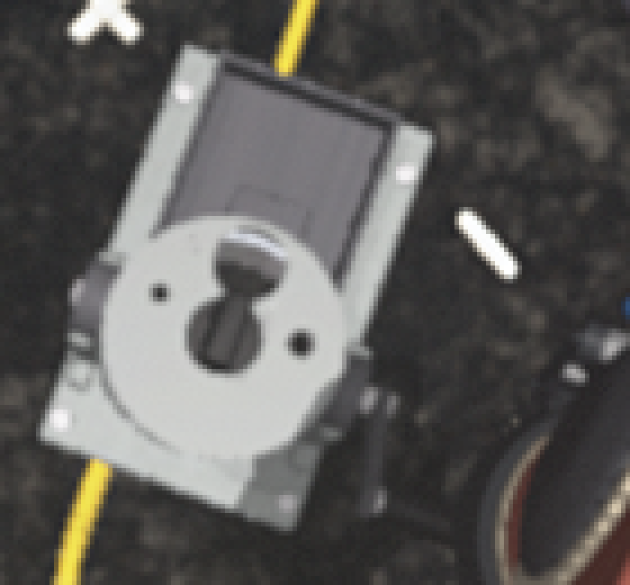

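```bash
python3 -c "
s=open('fit.py').read().replace('T(228,343)','T2(223,337)').replace('T(165,302)','T2(252,263)').replace('T(251,270)','T2(301,344)').replace('T(171,400)','T2(160,291)')
s=s.replace('S=lambda','T2=lambda u,v:(u/4.5+290-.4,v/4.5+145-.4)\nS=lambda',1).replace('-.3,1.1]','-.3,0.1]')
exec(s)
"
```

```text
[ 0.51136463 -0.06216009 -0.35923155 -0.0128324 ]
[[ 0.1  0.3]
 [-0.3  0.7]
 [-0.   0.4]
 [ 0.1  0.5]
 [ 0.5 -1.7]
 [ 0.1 -1.8]
 [-1.   0.5]
 [-1.5 -0.3]
 [ 0.7  0.5]
 [ 2.2  0.8]
 [-0.  -0.7]]
[[ 0.51136463 -0.06216009  0.192     ]
 [ 0.43126917 -0.14744618  0.21      ]
 [ 0.51552423 -0.17908613  0.21      ]]
```

```bash
python3 -c "
from h import *
p=[.511,-.0617,-.358]
go(loc(p,[-.045,-.112,.203])[0],down(-.358))
"
```

```text
t 6.3667 dp [ 0.3 -2.4 88.1] turn [ 0.002  0.    -0.003]  pos [ 0.4315 -0.1518  0.2911] F [ 0.5 -0.4  0.4] M [ 0.01  0.04 -0.  ] op 0.0449 j [-0.17  0.3   0.61  1.89 -0.2   1.01  0.16]
```

>>> jog_arm(
  turn=[
    [0, 0, 0],
    [0, 0, 0],
    [0, 0, 0],
    [0, 0, 0],
    [0, 0, 0],
  ],
  dp=[
    [0, -1, 20],
    [0, -1, 40],
    [0, -1, 60],
    [0, -1, 65],
    [0, -1, 65],
  ],
  fingers=[45, 45, 45, 45, 45],
)

```text
clock: 6.78
eef_pos: [0.4297, -0.1504, 0.2246]
orientation: [-2.583, -1.786, 0.003]
wrist_force: [-0.0, -0.7, 0.5]
opening: 0.0449
```

```bash
python3 -c "
from h import *
p=[.511,-.0617,-.358]
go(loc(p,[-.045,-.112,.203])[0],down(-.358))
im=arm.camera('side')[110:240,240:400,::-1]; cv2.imwrite('pics/side6.png',cv2.resize(im,None,fx=4.5,fy=4.5,interpolation=3))
"
```

```text
t 6.7833 dp [-0.4  0.1 21.6] turn [-0.002  0.001 -0.002]  pos [ 0.4297 -0.1504  0.2246] F [-0.  -0.7  0.5] M [-0.06 -0.    0.  ] op 0.0449 j [-0.13  0.38  0.57  1.99 -0.27  0.84  0.23]
```

View pics/side6.png

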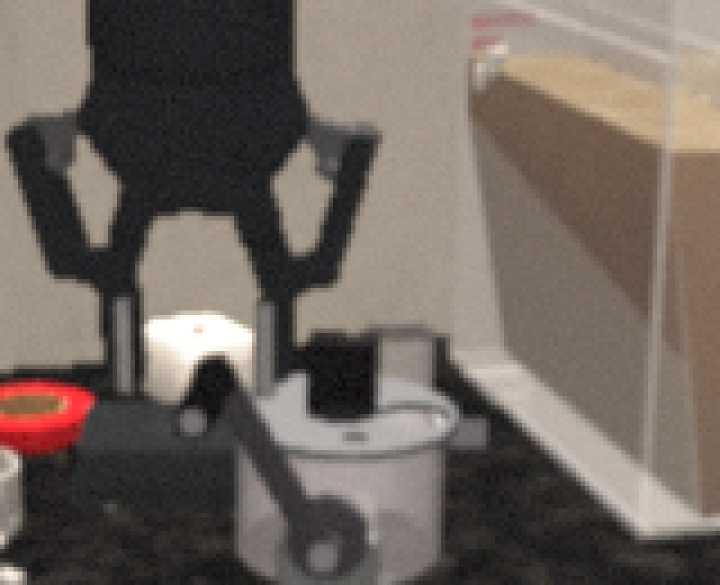

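Jaw centre (column ~193) matches the sleeve (~203) closely; descend and close.

>>> jog_arm(
  turn=[
    [0, 0, 0],
    [0, 0, 0],
    [0, 0, 0],
    [0, 0, 0],
    [0, 0, 0],
  ],
  dp=[
    [0, 1, 15],
    [0, 1, 21],
    [0, 1, 21],
    [0, 1, 21],
    [0, 1, 21],
  ],
  fingers=[45, 45, 35, 20, 12],
  squeeze=30,
)

```text
clock: 7.25
eef_pos: [0.4313, -0.1508, 0.2051]
orientation: [2.583, 1.789, 0.001]
wrist_force: [-0.8, 1.0, 1.7]
opening: 0.015
```

>>> jog_arm(
  turn=[
    [0, 0, 0],
    [0, 0, 0],
    [0, 0, 0],
    [0, 0, 0],
  ],
  dp=[
    [0, 0, 0],
    [0, 0, 0],
    [0, 0, 0],
    [0, 0, 0],
  ],
  fingers=[10, 10, 10, 10],
)

```text
clock: 7.58
eef_pos: [0.4313, -0.1508, 0.205]
orientation: [2.582, 1.789, 0.001]
wrist_force: [-2.0, 0.7, 5.2]
opening: 0.0152
```

```bash
python3 -c "
from h import *
p=[.511,-.0617,-.358]
go(loc(p,[-.045,-.112,.203])[0],down(-.358))
im=arm.camera('side')[110:240,240:400,::-1]; cv2.imwrite('pics/side7.png',cv2.resize(im,None,fx=4.5,fy=4.5,interpolation=3))
"
```

```text
t 7.5833 dp [-0.6 -1.6  2. ] turn [ 0.001 -0.    -0.001]  pos [ 0.4313 -0.1508  0.205 ] F [-2.   0.7  5.2] M [ 0.11  0.49 -0.07] op 0.0152 j [-0.11  0.41  0.55  2.02 -0.3   0.79  0.26]
```

View pics/side7.png

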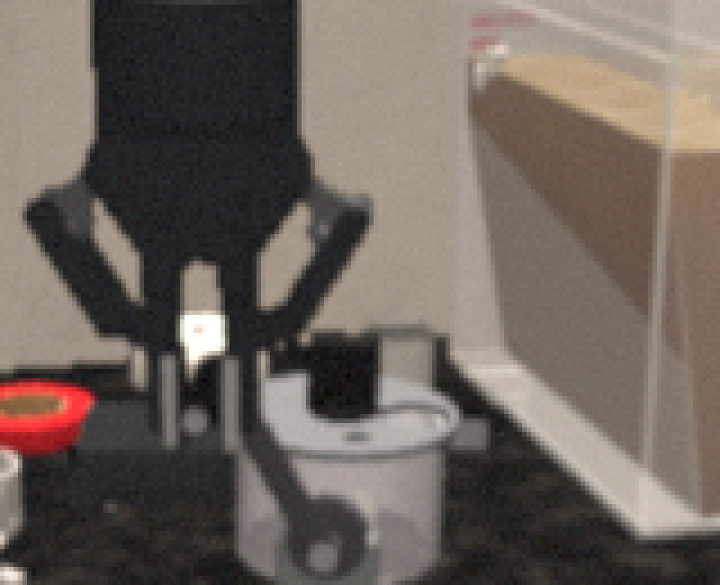

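```bash
python3 -c "
import numpy as np
th=np.linspace(0,2.1,31); f=2.094-th
P=np.c_[90*np.cos(f),-90*np.sin(f)]
for k in range(6): print((P[5*k+1:5*k+6]-P[5*k]).round(1).tolist())"
```

```text
[[5.6, -3.0], [11.3, -5.5], [17.2, -7.7], [23.3, -9.4], [29.5, -10.7]]
[[6.2, -0.9], [12.5, -1.3], [18.8, -1.3], [25.1, -0.8], [31.3, 0.1]]
[[6.2, 1.3], [12.2, 3.1], [18.1, 5.2], [23.9, 7.8], [29.4, 10.8]]
[[5.3, 3.4], [10.4, 7.1], [15.2, 11.1], [19.7, 15.5], [23.9, 20.2]]
[[3.9, 5.0], [7.4, 10.2], [10.5, 15.7], [13.2, 21.4], [15.5, 27.2]]
[[1.9, 6.0], [3.4, 12.1], [4.5, 18.3], [5.1, 24.6], [5.3, 30.9]]
```

>>> jog_arm(
  turn=[
    [0, 0, 0],
    [0, 0, 0],
    [0, 0, 0],
    [0, 0, 0],
    [0, 0, 0],
  ],
  dp=[
    [0, 5.5, -4],
    [0, 11, -6.5],
    [0, 17, -8.7],
    [0, 23, -10.4],
    [0, 29.5, -11.7],
  ],
  fingers=[10, 10, 10, 10, 10],
  squeeze=40,
)

```text
clock: 8.05
eef_pos: [0.4582, -0.161, 0.2152]
orientation: [-2.581, -1.787, 0.004]
wrist_force: [-2.1, -0.8, -10.7]
opening: 0.0145
```

```bash
python3 -c "
from h import *
p=[.511,-.0617,-.358]
f=2.094-.35
go(loc(p,[.09*np.cos(f),-.112,.132+.09*np.sin(f)-.005])[0],down(-.358))
"
```

```text
t 8.05 dp [-0.5 -0.9 -0.4] turn [-0.003  0.001 -0.001]  pos [ 0.4582 -0.161   0.2152] F [ -2.1  -0.8 -10.7] M [-0.18  0.51 -0.04] op 0.0145 j [-0.09  0.44  0.55  1.93 -0.3   0.86  0.26]
```

Tracking the arc well.

>>> jog_arm(
  turn=[
    [0, 0, 0],
    [0, 0, 0],
    [0, 0, 0],
    [0, 0, 0],
    [0, 0, 0],
  ],
  dp=[
    [0, 6.2, -0.4],
    [0, 12.5, -0.5],
    [0, 18.8, -0.5],
    [0, 25, 0],
    [0, 31.3, 1],
  ],
  fingers=[10, 10, 10, 10, 10],
)

```text
clock: 8.47
eef_pos: [0.4876, -0.1722, 0.2145]
orientation: [-2.581, -1.788, 0.003]
wrist_force: [-4.9, -0.3, -7.4]
opening: 0.0148
```

>>> jog_arm(
  turn=[
    [0, 0, 0],
    [0, 0, 0],
    [0, 0, 0],
    [0, 0, 0],
    [0, 0, 0],
  ],
  dp=[
    [0, 6.2, 1.3],
    [0, 12.2, 3.1],
    [0, 18.1, 5.2],
    [0, 24, 7.8],
    [0, 29.4, 10.8],
  ],
  fingers=[10, 10, 10, 10, 10],
)

```text
clock: 8.88
eef_pos: [0.5144, -0.1825, 0.2036]
orientation: [-2.58, -1.787, 0.005]
wrist_force: [-7.6, -0.0, -4.4]
opening: 0.0145
```

```bash
python3 -c "
from h import *
p=[.511,-.0617,-.358]
f=2.094-1.05
go(loc(p,[.09*np.cos(f),-.112,.132+.09*np.sin(f)-.005])[0],down(-.358))
im=arm.camera('side')[110:290,240:420,::-1]; cv2.imwrite('pics/side8.png',cv2.resize(im,None,fx=3.3,fy=3.3,interpolation=3))
"
```

```text
t 8.8833 dp [-0.1 -0.2 -1.2] turn [-0.005  0.    -0.001]  pos [ 0.5144 -0.1825  0.2036] F [-7.6 -0.  -4.4] M [-0.03  1.43 -0.04] op 0.0145 j [-0.04  0.54  0.53  1.79 -0.34  0.91  0.28]
```

View pics/side8.png

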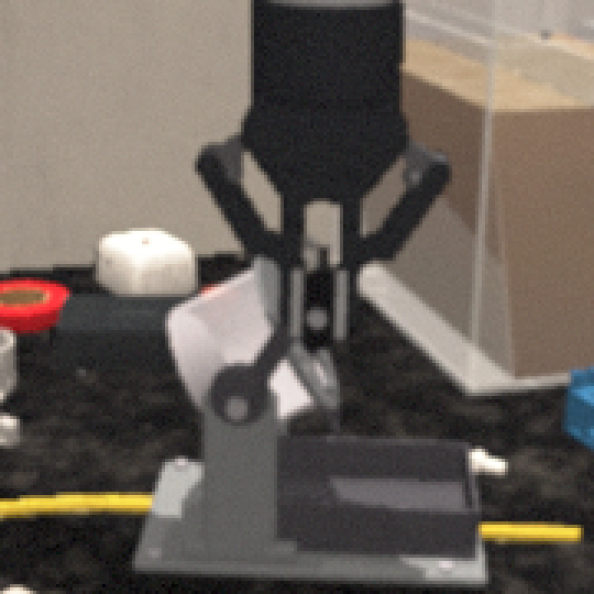

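>>> jog_arm(
  turn=[
    [0, 0, 0],
    [0, 0, 0],
    [0, 0, 0],
    [0, 0, 0],
    [0, 0, 0],
  ],
  dp=[
    [0, 5.3, 3.4],
    [0, 10.4, 7.1],
    [0, 15.2, 11.1],
    [0, 19.7, 15.5],
    [0, 23.9, 20.2],
  ],
  fingers=[10, 10, 10, 10, 10],
)

```text
clock: 9.35
eef_pos: [0.5363, -0.1908, 0.1835]
orientation: [-2.579, -1.786, 0.005]
wrist_force: [-8.6, 0.5, -2.1]
opening: 0.0147
```

>>> jog_arm(
  turn=[
    [0, 0, 0],
    [0, 0, 0],
    [0, 0, 0],
    [0, 0, 0],
    [0, 0, 0],
  ],
  dp=[
    [0, 3.9, 5],
    [0, 7.4, 10.2],
    [0, 10.5, 15.7],
    [0, 13.2, 21.4],
    [0, 15.5, 27.2],
  ],
  fingers=[10, 10, 10, 10, 10],
)

```text
clock: 9.77
eef_pos: [0.5506, -0.1963, 0.1566]
orientation: [-2.579, -1.786, 0.005]
wrist_force: [-9.1, 0.3, -0.2]
opening: 0.0147
```

```bash
python3 -c "
from h import *
p=[.511,-.0617,-.358]
f=2.094-1.75
go(loc(p,[.09*np.cos(f),-.112,.132+.09*np.sin(f)-.005])[0],down(-.358))
f=2.094-2.1
go(loc(p,[.09*np.cos(f),-.112,.132+.09*np.sin(f)-.005])[0],down(-.358))
"
```

```text
t 9.7667 dp [ 0.2  0.5 -0.8] turn [-0.006  0.    -0.001]  pos [ 0.5506 -0.1963  0.1566] F [-9.1  0.3 -0.2] M [ 0.11  1.86 -0.08] op 0.0147 j [ 0.01  0.65  0.49  1.73 -0.39  0.86  0.31]
t 9.7667 dp [ 0.2  5.9 30.1] turn [-0.006  0.    -0.001]  pos [ 0.5506 -0.1963  0.1566] F [-9.1  0.3 -0.2] M [ 0.11  1.86 -0.08] op 0.0147 j [ 0.01  0.65  0.49  1.73 -0.39  0.86  0.31]
```

>>> jog_arm(
  turn=[
    [0, 0, 0],
    [0, 0, 0],
    [0, 0, 0],
    [0, 0, 0],
    [0, 0, 0],
  ],
  dp=[
    [0, 1.5, 6],
    [0, 3, 12],
    [0, 4, 18.3],
    [0, 4.5, 24.6],
    [0, 4.5, 30],
  ],
  fingers=[10, 10, 10, 10, 10],
)

```text
clock: 10.18
eef_pos: [0.5556, -0.1982, 0.1271]
orientation: [-2.581, -1.787, 0.003]
wrist_force: [-8.4, 1.0, 3.5]
opening: 0.0144
```

>>> jog_arm(
  turn=[
    [0, 0, 0],
    [0, 0, 0],
    [0, 0, 0],
    [0, 0, 0],
    [0, 0, 0],
  ],
  dp=[
    [0, 0, 0],
    [0, 0, 0],
    [0, 0, 0],
    [0, 0, 0],
    [0, 0, 0],
  ],
  fingers=[10, 10, 10, 10, 10],
)

```text
clock: 10.6
eef_pos: [0.5555, -0.1982, 0.1264]
orientation: [-2.581, -1.787, 0.004]
wrist_force: [-7.1, 0.1, -2.7]
opening: 0.0146
```

```bash
python3 -c "
from h import *
p=[.511,-.0617,-.358]
f=2.094-2.1
go(loc(p,[.09*np.cos(f),-.112,.132+.09*np.sin(f)-.005])[0],down(-.358))
im=arm.camera('side')[110:290,240:420,::-1]; cv2.imwrite('pics/side9.png',cv2.resize(im,None,fx=3.3,fy=3.3,interpolation=3))
im=arm.camera('top')[145:275,290:430,::-1]; cv2.imwrite('pics/top9.png',cv2.resize(im,None,fx=4.5,fy=4.5,interpolation=3))
"
```

```text
t 10.6 dp [ 0.3  0.5 -0.1] turn [-0.004  0.001 -0.001]  pos [ 0.5555 -0.1982  0.1264] F [-7.1  0.1 -2.7] M [-0.16  1.38 -0.06] op 0.0146 j [ 0.02  0.7   0.47  1.74 -0.41  0.81  0.33]
```

View pics/side9.png

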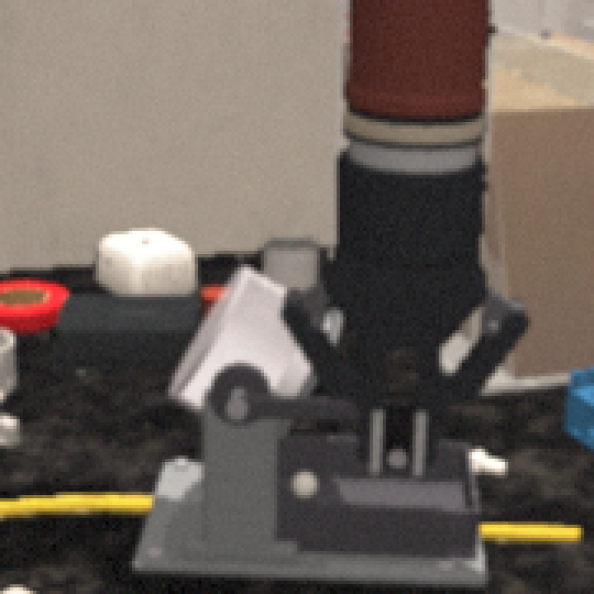

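View pics/top9.png

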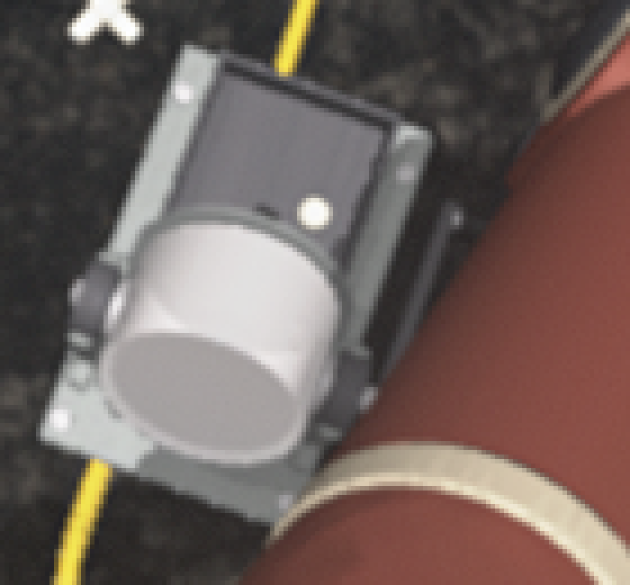

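>>> jog_arm(
  turn=[
    [0, 0, 0],
    [0, 0, 0],
    [0, 0, 0],
    [0, 0, 0],
    [0, 0, 0],
  ],
  dp=[
    [0, 0, 0],
    [0, 0, 0],
    [0, 0, 0],
    [0, 0, 0],
    [0, 0, 0],
  ],
  fingers=[10, 10, 10, 10, 10],
)

```text
clock: 11.12
eef_pos: [0.5555, -0.1982, 0.1264]
orientation: [-2.581, -1.787, 0.004]
wrist_force: [-6.9, -1.2, -3.4]
opening: 0.0142
```

```bash
python3 -c "
from h import *
im=arm.camera('side')[110:290,240:420,::-1]; cv2.imwrite('pics/side10.png',cv2.resize(im,None,fx=3.3,fy=3.3,interpolation=3))
im=arm.camera('top')[145:275,290:430,::-1]; cv2.imwrite('pics/top10.png',cv2.resize(im,None,fx=4.5,fy=4.5,interpolation=3))
"
```

View pics/side10.png

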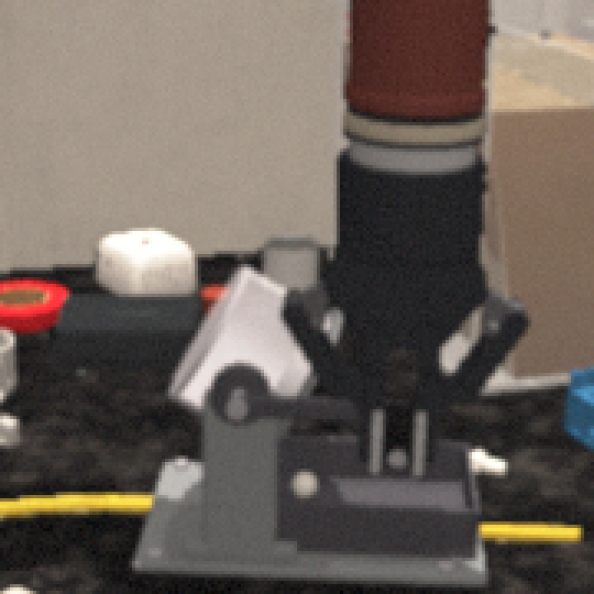

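View pics/top10.png

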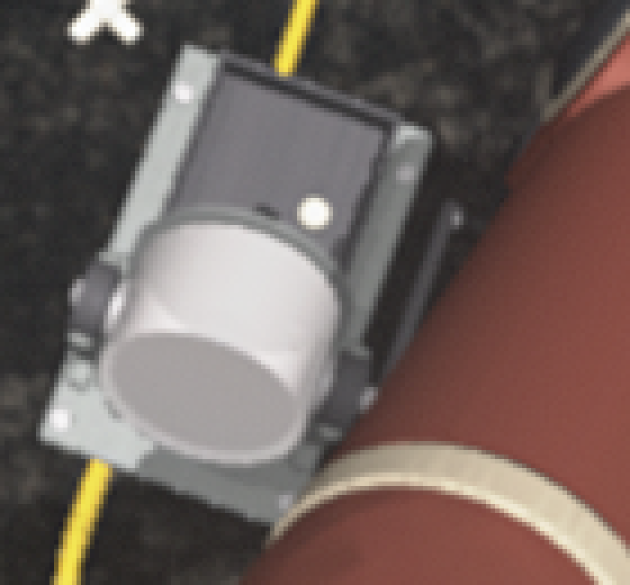

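```bash
python3 -c "
from h import *
from scipy.optimize import least_squares
ut=np.array([313,212])/4.5+[290,145]-.4; us=np.array([304,484])/3.3+[240,110]-.35
r=least_squares(lambda P:np.r_[proj('top',P)[0]-ut,proj('side',P)[0]-us],[.55,-.1,.034]); print(r.x,r.fun)
p=[.511,-.0617,-.358]
f=lambda u:least_squares(lambda q:proj('top',loc(p,[q[0],q[1],.034]))[0]-u,[.07,0]).x
g=lambda u:least_squares(lambda q:proj('side',loc(p,[q[0],q[1],.034]))[0]-u,[.07,0]).x
print('top-floor',f(ut),'side-floor',g(us))
im=arm.camera('side')[215:285,310:400,::-1]; cv2.imwrite('pics/side11.png',cv2.resize(im,None,fx=8,fy=8,interpolation=3))
im=arm.camera('top')[155:255,300:385,::-1]; im=cv2.convertScaleAbs(im,alpha=1.3); cv2.imwrite('pics/top11.png',cv2.resize(im,None,fx=6,fy=6,interpolation=3))
"
```

```text
[ 0.55725699 -0.1048867   0.06137577] [-2.99547217 10.97093877 10.61082553 -1.37990252]
top-floor [ 0.08830946 -0.02349997] side-floor [0.0353874  0.01976989]
```

View pics/side11.png

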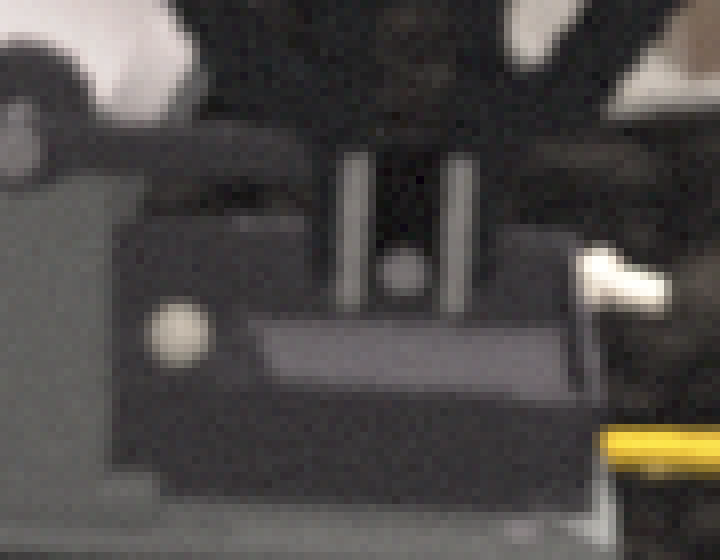

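View pics/top11.png

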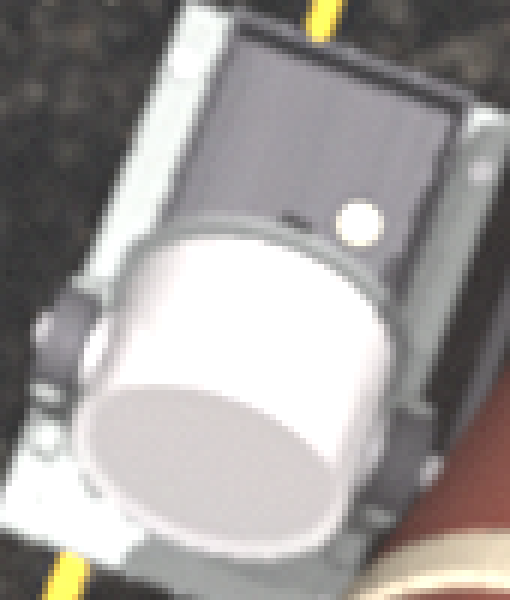

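```bash
python3 -c "
from h import *
p=[.511,-.0617,-.358]
L=[[.0353,.0198,.034],[.088,-.0235,.034],[.005,0,.069],[.015,0,.085],[.02,0,.065],[.088,-.048,.056]]
print(((proj('side',loc(p,L))-[310,215])*8).round())"
```

```text
[[174. 330.]
 [370. 417.]
 [ 58. 243.]
 [ 97. 189.]
 [115. 259.]
 [375. 388.]]
```

>>> jog_arm(
  turn=[
    [0, 0, 0],
    [0, 0, 0],
    [0, 0, 0],
    [0, 0, 0],
    [0, 0, 0],
  ],
  dp=[
    [0, 0, 0],
    [0, 0, 0],
    [0, 0, 0],
    [0, 0, -10],
    [0, 0, -30],
  ],
  fingers=[25, 40, 45, 45, 45],
)

```text
clock: 11.73
eef_pos: [0.5569, -0.1969, 0.1562]
orientation: [-2.58, -1.789, 0.001]
wrist_force: [0.3, 0.3, 0.2]
opening: 0.0447
```

>>> jog_arm(
  turn=[
    [0, 0, 0],
    [0, 0, 0],
    [0, 0, 0],
    [0, 0, 0],
    [0, 0, 0],
  ],
  dp=[
    [0, 0, -30],
    [0, 0, -60],
    [0, 0, -90],
    [20, 0, -120],
    [40, 0, -140],
  ],
  fingers=[45, 45, 45, 45, 45],
)

```text
clock: 12.15
eef_pos: [0.5722, -0.1622, 0.3022]
orientation: [2.58, 1.781, 0.008]
wrist_force: [0.5, -0.8, -0.3]
opening: 0.045
```

```bash
python3 -c "
from h import *
p=[.511,-.0617,-.358]
go(loc(p,[.02,-.25,.30])[0],down(-.358))
im=arm.camera('side')[110:290,240:420,::-1]; cv2.imwrite('pics/side12.png',cv2.resize(im,None,fx=3.3,fy=3.3,interpolation=3))
im=arm.camera('top')[::,:,::-1]; cv2.imwrite('pics/top12.png',im)
"
```

```text
t 12.15 dp [-177.6  -71.8    1.6] turn [ 0.009 -0.    -0.005]  pos [ 0.5722 -0.1622  0.3022] F [ 0.5 -0.8 -0.3] M [ 0.06 -0.03 -0.01] op 0.045 j [-0.1   0.52  0.57  1.52 -0.29  1.18  0.15]
```

View pics/side12.png

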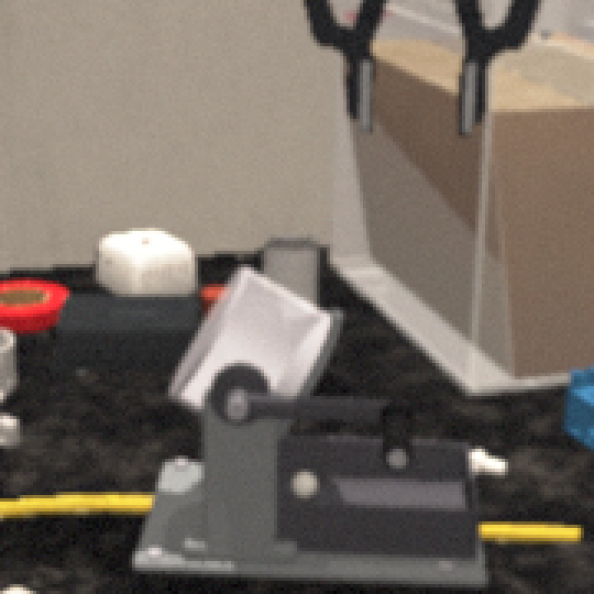

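View pics/top12.png

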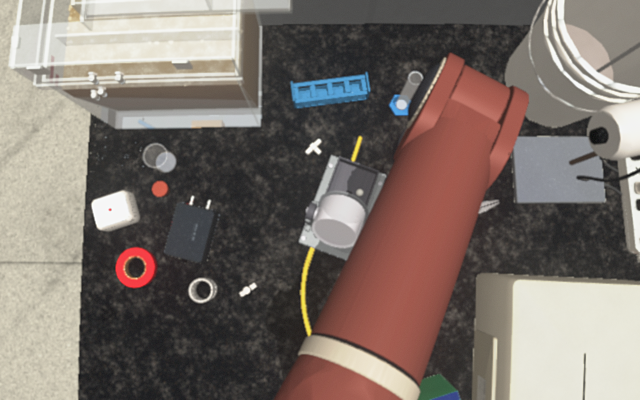

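>>> jog_arm(
  turn=[
    [0, 0, 0],
    [0, 0, 0],
    [0, 0, 0],
  ],
  dp=[
    [0, 0, 0],
    [0, 0, 0],
    [0, 0, 0],
  ],
  fingers=[45, 45, 45],
)

```text
clock: 12.5
eef_pos: [0.57, -0.1612, 0.2961]
orientation: [-2.583, -1.786, 0.003]
wrist_force: [-0.6, -0.1, 0.4]
opening: 0.0448
```

```bash
python3 -c "
from workcell import arm
print(arm.sign_off())"
```

```text
the job is handed in; nothing more can be done
None
```

The job is done and handed in at about 12.5 s. With the drum upright I turned the cap from about 1.34 rad to about -0.01 rad, measured from the top picture. I then let go of the knob and swung the crank over its arc to about the 2.1 rad stop. Finally I opened the gripper and lifted it clear.

In the last pictures the drum stays fully tipped and both balls lie in the tray. Each ball is seen by only one camera:
- **First ball:** the top camera shows it on the tray floor. The near tray wall hides it from the side.
- **Second ball:** the side camera shows it on the tray floor under the drum, which hides it from above.

I took these as two different balls, because a single position did not fit both pictures (about 11 px off).

Nothing is in contact with the robot (wrist force under 1 N). The highest wrist force I read along the way was about 11 N.

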